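# Tip machined blocks from the tipping tray into a tote

## Robot

A 6-joint arm with a two-finger parallel gripper is mounted at the origin on a cart in front of the work surface, level with it; the furniture and walls round the work are solid. World frame = base frame: x ahead of the robot, y to its left, z up, the work surface at z = 0. Lengths are in mm, angles in rad, forces in N, time in s.
With the tool pointing down it reaches from about 300 to 950 mm from the base axis. Payload 3.1 kg.
Tool frame: the origin (TCP) lies between the finger pads; the fingertips stand 11 mm ahead of it and the grasp point (between the pads) lies 8 mm behind it; z points along the fingers, y is the line along which they close (so a half turn about z gives the same grasp; the last joint's range is limited). The gripper opens to 85 mm and grips with 20 to 120 N. Pads are 22 mm wide; open, the fingers measure 114 mm over their backs; the gripper's body (76 mm by 85 mm) begins 54 mm behind the grasp point. The pads swing forward as they close: fully open they stand 13 mm farther back than shut.
Start: joints at [-0.07, 0.308, 1.634, -0, 1.2, -0.07], TCP at [625.006, -0.028, 242.272] pointing down, gripper open.
Joint ranges: [-3.06, 3.06], [-0.79, 1.96], [0.05, 2.63], [-1.19, 4.34], [0.05, 2.64], [-2.94, 2.94]. Speed limits (rad/s): [2.79, 2.79, 3.14, 3.14, 3.14, 3.14].

## Interface

Orientations are given as a unit quaternion [w, x, y, z].
In Python, from workcell import read_state, read_camera, camera_params, job_done gives the robot as it stands.
- The arm moves only by the tool arm_command, never from a script. Its argument "targets" is a list of rows, each an object with "linear": the shift along the tool's x, y, z in m, a list of three; "twist": the turn, a rotation vector about the tool's x, y, z in rad, a list of three; "gripper": the gripper's target within -1 to 1 (shut at 1, half-way at 0, fully open at -1). A call has 1 to 5 rows; each row is the pose to reach, as a shift and turn from the pose commanded when the call began, along the tool's axes at that moment; what a row does not reach only later rows make up. A row lasts 1/10 s, in which the tool goes at most 50 mm and 8.59 degrees, less where a joint would pass 70% of its speed; a pose out of reach is approached as far as the arm can. A call with a gripper value outside its range is refused whole. The fingers move at their own pace and stop on an object; the grip force is fixed at half the most. Time passes only in rows, so rows that repeat a pose let the fingers close. It gives the time, the measured TCP pose, the force, the opening and the grip force at its end, in the units of the state.
- read_state(): the state, without advancing time (a new reading comes with each control period).
- read_camera(name): name is "scene" or "side" or "wrist"; returns the picture (480x640x3 uint8, red, green, blue); there is no depth.
- camera_params(name): a dict with "fovy" (degrees; the focal length in pixels is half the picture's height over the tangent of half this angle, whatever the lens; pixels are square), "cx", "cy" (the principal point, pixels), "eye" and "rotation" of the camera in the world; the wrist camera has in their place "hand_eye" (4x4, takes a point from camera to tool coordinates, whose origin is the TCP and whose axes are the flange's). Camera axes: x right, y down, z forward; pixel columns grow to the right and rows downward; lengths in mm; the calibration is good to about 2 mm. A picture is of the moment at which its call begins: read the wrist's pose just before it. camera_params takes no time and is no camera call.
- job_done(): hands the job in; it is judged then, once.
The state is a dict: "t": time; "joints": joint angles; "qd": joint speeds; "tau": joint torques, N m; "tool_pos": TCP position; "orientation": TCP orientation; "contact_force": force on the tool from outside, world axes, zero at the start; "torque": the same for the moment, N m; "width": finger opening in mm; "grasp_force": force on a finger pad.
Only numpy, scipy, OpenCV 4.12 (cv2) and the standard library are available. Lean on these libraries where they do the work, as an engineer would, in place of code of your own. Each camera call takes 0.05 s, during which the arm holds its last target. There are 200 camera calls.

## Task

Slide the open black tote across the bench so that it stands under the open lip of the tipping tray. Then tip the tray with its side handle so that all three dark metal blocks slide off into the tote, without touching the blocks, and bring the empty tray back to level. Leave the tote standing upright with the blocks in it and do not disturb the tape roll, the marker or the bottle.

Things in the scene. Friction and masses are not known exactly. Their poses are not given: they have to be found in the camera images.
- stand: Grey stand fixed to the bench, carrying the tipping tray. Origin on the bench right below the hinge; z up. Tray pours to the stand's -y side; handle on its -x side (robot's side). Hinge axis along the stand's x, 152 mm up. Foot 132 mm (x) by 122 mm (y -12 to +110); uprights at x = +-62 mm, 164 mm high. Nothing of the stand reaches past y = -12 mm: the tote may stand up to there.
- tray (a joint): Tilt of the aluminium tray about its hinge, rad: 0 = level (stop), 1.05 = steepest (stop). Growing: the lip sinks, the tail rises, the handle swings to the stand's -y. The hinge has friction: the tray stays where it is left; moving the handle takes about 4 to 8 N. The blocks slide off once it is steep, near the end of the travel.
- tray_lip (a point): Middle of the tray's open lip, on its floor. Tray 108 mm wide outside (x) and 190 mm long: lip 75 mm on the -y side of the hinge, floor 158 mm above the bench when level; closed tail 115 mm on the +y side; walls 21 mm above the floor. Fully tipped the lip is 42 mm on the -y side of the hinge, 90 mm above the bench.
- handle (a point): Centre of the tray's handle: black round bar, 16 mm thick, 60 mm long, parallel to the hinge (stand's x), 104 mm out on the -x side of the stand's middle; its +x end joins a 10 mm steel arm. Moves on a circle of 120 mm about the hinge axis: tray level, 60 mm on the +y side of the hinge and 256 mm above the bench; full tilt, 60 mm on the -y side, same height.
- tote_mid (a point): Centre (half-way up, 32.5 mm above the bench) of the loose open black tote, z up. 154 by 154 mm over its rim, 65 mm high, walls and floor 4 mm; the rim along each top edge is 10 mm wide and 8 mm high, its centre line 72 mm from the tote's middle; opening between rims 134 mm. 0.4 kg.
- block_plain: Loose machined dark steel block, 64 x 30 x 24 mm, plain box with two screw heads on top; 0.12 kg. Origin at its centre, half-way up, long side along its x. Lies on the tray at the start.
- block_step: Loose machined dark steel block, 64 x 30 mm, ends 12 mm high, middle 28 mm raised to 26 mm; 0.12 kg. Origin at its centre, half-way up, long side along its x. Lies on the tray at the start.
- block_u: Loose machined dark steel U-block, 64 x 30 mm, middle 11 mm high, 16 mm end cheeks 26 mm high; 0.12 kg. Origin at its centre, half-way up, long side along its x. Lies on the tray at the start.
- tape_roll: Bystander: orange tape roll lying flat, 60 mm across, 12 mm high. Leave alone.
- marker: Bystander: black and white marker pen lying on the bench, 120 mm long, 12 mm thick. Leave alone.
- wash_bottle: Bystander: white bottle with a black cap, 42 mm across, 125 mm high, standing. Leave alone.
Not all that is in view belongs to the job. What is shaped like the block_u but yellow is not meant.

How it is judged:
By the outcome, as a careful person would: the job done as asked, in the order asked, and still so for the second after the job is handed in, with the robot touching nothing.
It also fails if it takes over 58 s, if anything falls off the work surface, if the arm or the gripper's body presses on something with over 40 N, if the wrist force passes 120 N, or if a joint passes its speed limit or range.

## Working session

There is one attempt and no reset: what is moved stays moved. The work goes in short steps, Python scripts to look and compute and a tool call to move; the robot and the scene stay as the last step left them, time stands still between calls to the robot, and variables do not carry over. Pictures are saved under pics/ and viewed, at most 10 in all, crops included, and the job is handed in when it is done.

Besides the shell and the picture viewer there is one more tool, called as name(argument=value, ...), one argument or row to a line, values as JSON. arm_command: Moves the arm, as the interface text tells. Its arguments: {"type":"object","properties":{"targets":{"type":"array"}},"required":["targets"]}

```bash
ls; mkdir -p pics; python3 - <<'E'
from workcell import *
import cv2
for n in ("scene","side"):
    im=read_camera(n); cv2.imwrite(f"pics/{n}0.png",im[:,:,::-1]); print(n,camera_params(n))
print(camera_params("wrist")); print(read_state())
E
```

```text
pics
scene {'fovy': 43.96282384410064, 'cx': 322.0237786221131, 'cy': 243.83112333565455, 'eye': array([-457.19949857, -470.91570333, 1056.78475197]), 'rotation': array([-0.37923123,  0.77050697, -0.45878247,  0.22808185])}
side {'fovy': 50.26182902605623, 'cx': 332.88791114888375, 'cy': 238.96747792395772, 'eye': array([314.95909056, 931.35105993, 699.32652175]), 'rotation': array([ 0.06114631, -0.12185618,  0.86627064, -0.48061146])}
{'fovy': 65.90778687367242, 'cx': 319.9166595057178, 'cy': 244.3935137250958, 'hand_eye': array([[-4.67480052e-04, -9.45698438e-01, -3.25044990e-01,
         8.32804541e+01],
       [ 9.99999890e-01, -4.51603637e-04, -1.24287860e-04,
        -2.26624259e-01],
       [-2.92526651e-05, -3.25045013e-01,  9.45698545e-01,
        -1.31118588e+02],
       [ 0.00000000e+00,  0.00000000e+00,  0.00000000e+00,
         1.00000000e+00]])}
{'t': 0.1, 'joints': array([-6.97146579e-02,  3.08920774e-01,  1.63508263e+00,  2.19797263e-05,
        1.19971033e+00, -6.96983850e-02]), 'qd': array([-9.80342855e-05, -2.79683039e-03, -3.56188179e-03, -1.40457041e-03,
        2.09004998e-03,  2.46438153e-04]), 'tau': array([ 8.17496607e-05, -4.16405118e+01, -2.77644914e+01, -1.21622929e-04,
        4.01614045e-03,  3.27598855e-06]), 'tool_pos': array([6.24262899e+02, 2.12952572e-02, 2.41148998e+02]), 'orientation': array([-8.07041719e-04,  7.07114962e-01,  7.07097804e-01, -6.88135581e-04]), 'contact_force': array([-0.16122346,  0.4315147 ,  0.53258865]), 'torque': array([ 0.06644948, -0.03366195, -0.00044146]), 'grasp_force': 0.0, 'width': 85.12370747252129}
```

View pics/scene0.png

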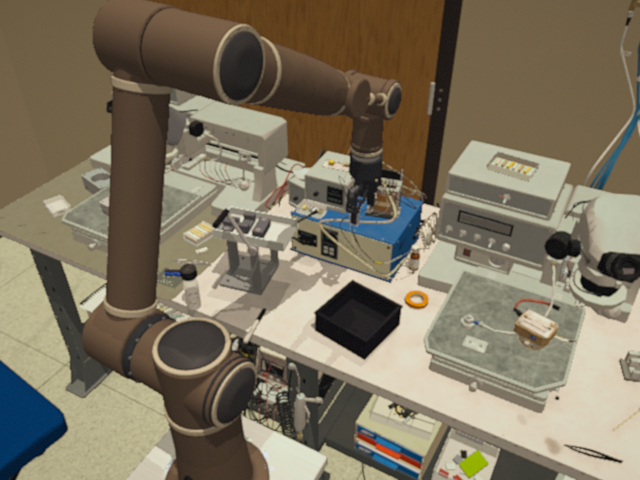

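View pics/side0.png

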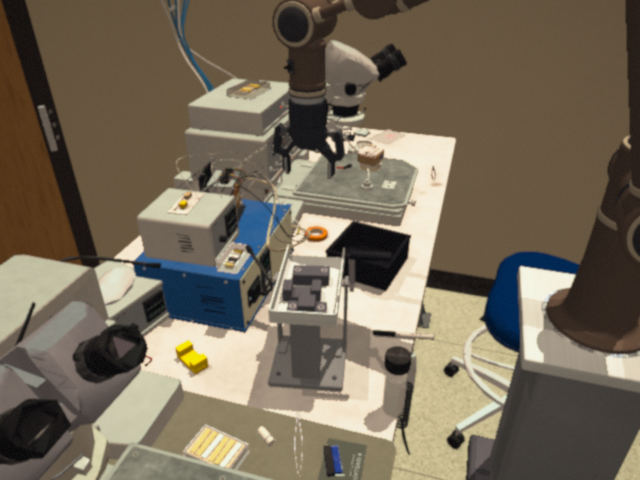

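```bash
cat > h.py <<'E'
import numpy as np, cv2
from scipy.spatial.transform import Rotation as R
from workcell import *
def q2R(q): return R.from_quat([q[1],q[2],q[3],q[0]])
def cam(n,st=None):
    p=camera_params(n); f=240/np.tan(np.radians(p['fovy']/2))
    if n=='wrist':
        H=p['hand_eye']; T=q2R(st['orientation']).as_matrix()
        return f,p['cx'],p['cy'],T@H[:3,3]+st['tool_pos'],T@H[:3,:3]
    r=p['rotation']; r=np.array(r)
    return f,p['cx'],p['cy'],p['eye'],(r if r.ndim==2 else q2R(r).as_matrix())
def cast(c,u,v,z):
    f,cx,cy,e,M=c; d=M@np.array([(u-cx)/f,(v-cy)/f,1]); return e+d*(z-e[2])/d[2]
def proj(c,P):
    f,cx,cy,e,M=c; q=M.T@(np.array(P)-e); return np.array([f*q[0]/q[2]+cx,f*q[1]/q[2]+cy])
E
python3 - <<'E'
from h import *
s=cam('scene');d=cam('side')
print(s[4][:,2],d[4][:,2],cast(s,358,312,65),cast(d,370,245,65))
a=cv2.imread('pics/scene0.png')[180:360,170:450];b=cv2.imread('pics/side0.png')[210:400,230:450]
a=cv2.resize(a,None,fx=2.1,fy=2.1,interpolation=cv2.INTER_CUBIC);b=cv2.resize(b,None,fx=3,fy=3,interpolation=cv2.INTER_CUBIC)
cv2.imwrite('pics/a.png',a);cv2.imwrite('pics/b.png',b)
E
```

```text
[ 0.69944659  0.3751207  -0.60832469] [ 0.22306946 -0.81777708 -0.53054751] [488.98272728 -61.68668342  65.        ] [492.93260103 -45.72076786  65.        ]
```

View pics/a.png

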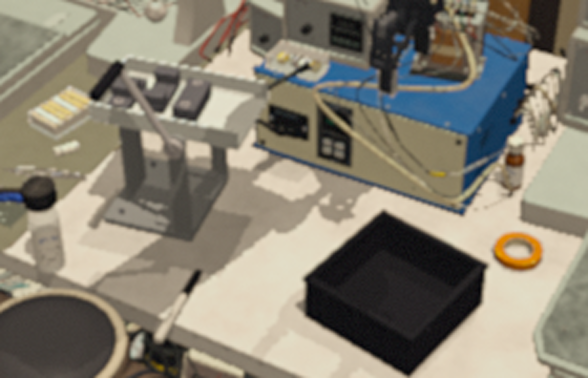

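View pics/b.png

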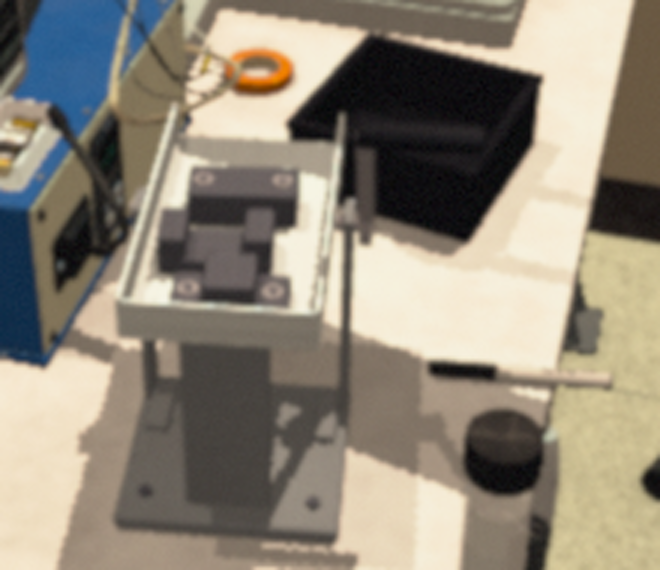

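```bash
python3 - <<'E'
from h import *
s=cam('scene');d=cam('side')
A=lambda u,v,z:cast(s,u/2.1+170,v/2.1+180,z).round(0)[:2]
B=lambda u,v,z:cast(d,u/3+230,v/3+210,z).round(0)[:2]
print('tote scene back,right,left',A(387,212,65),A(486,266,65),A(305,280,65),'nearbot',A(410,373,0))
print('tote side',B(373,37,65),B(540,78,65),B(290,125,65))
print('tray tail side',B(120,300,179),B(325,310,179),'lip',B(178,105,179),B(343,115,179))
print('tray scene', 'lip corners',A(270,90,179),A(238,122,179),'tail near',A(90,93,179),A(130,60,179))
print('foot side',B(118,522,4),B(337,533,4))
print('foot scene',A(105,215,4),A(187,236,4))
print('tape',B(260,70,6),A(518,250,6),'marker side',B(430,367,6),B(610,380,6),A(197,272,6),A(160,333,6))
print('bottle scene',A(40,185,125), A(47,265,0),'side',B(504,440,125))
print('handle',A(120,68,256),A(95,96,256),B(368,150,256),B(363,240,256))
E
```

```text
tote scene back,right,left [586.  -5.] [ 556. -146.] [436.  26.] nearbot [ 421. -116.]
tote side [ 552. -136.] [ 410. -112.] [581.   9.]
tray tail side [571. 359.] [467. 337.] lip [606. 173.] [504. 155.]
tray scene lip corners [601. 164.] [527. 165.] tail near [491. 352.] [573. 351.]
foot side [585. 355.] [459. 327.]
foot scene [473. 338.] [489. 224.]
tape [ 654. -152.] [ 661. -150.] marker side [436. 175.] [320. 154.] [439. 177.] [334. 159.]
bottle scene [373. 343.] [367. 348.] side [367. 348.]
handle [464. 279.] [406. 271.] [456. 298.] [440. 371.]
```

arm_command(
  targets=[
    {"linear": [-0.03,-0.035,0],"twist": [0,0,-0.15],"gripper": -1},
    {"linear": [-0.06,-0.07,0],"twist": [0,0,-0.3],"gripper": -1},
    {"linear": [-0.09,-0.105,0],"twist": [0,0,-0.45],"gripper": -1},
    {"linear": [-0.122,-0.142,0],"twist": [0,0,-0.6],"gripper": -1},
    {"linear": [-0.122,-0.142,0],"twist": [0,0,-0.75],"gripper": -1},
  ],
)

```text
t: 0.6
tool_pos: [478.5, -124.2, 241.1]
orientation: [-0.002, 0.401, 0.916, -0.001]
contact_force: [0.2, 0.5, 0.1]
width: 85.2
grasp_force: 0.0
```

arm_command(
  targets=[
    {"linear": [0,0,0],"twist": [0,0,-0.15],"gripper": -1},
    {"linear": [0,0,0.02],"twist": [0,0,-0.3],"gripper": -1},
    {"linear": [0,0,0.04],"twist": [0,0,-0.45],"gripper": -1},
    {"linear": [0,0,0.06],"twist": [0,0,-0.63],"gripper": -1},
    {"linear": [0,0,0.06],"twist": [0,0,-0.63],"gripper": -1},
  ],
)

```text
t: 1.1
tool_pos: [480.1, -121.1, 179.0]
orientation: [-0.004, 0.098, 0.995, 0.001]
contact_force: [-0.4, 0.6, -0.7]
width: 85.2
grasp_force: 0.0
```

```bash
cat >> h.py <<'E'
def snap(n,fn):
    st=read_state(); im=read_camera(n)[:,:,::-1].copy(); cv2.imwrite(fn,im); return st,im
E
python3 - <<'E'
from h import *
st,im=snap('wrist','pics/w1.png')
print(st['t'],st['tool_pos'],st['joints'].round(2),q2R(st['orientation']).as_matrix().round(3))
d=cam('side')
B=lambda u,v,z:cast(d,u/3+230,v/3+210,z).round(0)[:2]
print('blue box',B(45,362,0),B(130,240,0),B(185,175,0))
E
```

```text
1.1 [ 480.06237424 -121.07513859  179.0124389 ] [-0.34  0.14  1.98 -0.    1.03 -1.71] [[-0.981  0.196 -0.007]
 [ 0.195  0.981  0.002]
 [ 0.007  0.001 -1.   ]]
blue box [684. 236.] [678.  97.] [667.   7.]
```

View pics/w1.png

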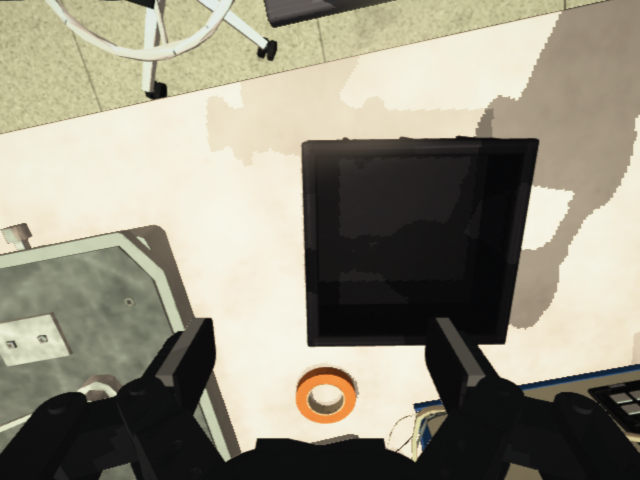

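```bash
python3 - <<'E'
from h import *
st=read_state(); c=cam('wrist',st)
P=np.array([cast(c,u,v,65)[:2] for u,v in ((303,143),(538,140),(505,345),(308,345))]);print(P.round(1))
m=P.mean(0);print(m)
for i in range(4):
    e=P[(i+1)%4]-P[i];print(np.linalg.norm(e),np.degrees(np.arctan2(e[1],e[0])))
E
```

```text
[[ 411.8 -119.2]
 [ 439.8   29.5]
 [ 590.9    2.6]
 [ 560.6 -147.4]]
[500.76790762 -58.63368275]
151.2781022948291 79.33560411501735
153.47390723634135 -10.10615855046613
152.98848985638512 -101.39541664373209
151.5148741452314 169.2589711170859
```

arm_command(
  targets=[
    {"linear": [-0.007,-0.007,0.03],"twist": [0,0,0],"gripper": -1},
    {"linear": [-0.007,-0.007,0.065],"twist": [0,0,0],"gripper": -1},
    {"linear": [-0.007,-0.007,0.1],"twist": [0,0,0],"gripper": -1},
    {"linear": [-0.007,-0.007,0.126],"twist": [0,0,0],"gripper": -1},
    {"linear": [-0.007,-0.007,0.126],"twist": [0,0,0],"gripper": 0},
  ],
)

```text
t: 1.65
tool_pos: [486.0, -129.4, 53.8]
orientation: [-0.003, 0.1, 0.995, 0.001]
contact_force: [-1.3, 0.5, -0.9]
width: 72.8
grasp_force: 0.0
```

arm_command(
  targets=[
    {"linear": [0,0,0],"twist": [0,0,0],"gripper": 0.4},
    {"linear": [0,0,0],"twist": [0,0,0],"gripper": 0.8},
    {"linear": [0,0,0],"twist": [0,0,0],"gripper": 1},
    {"linear": [0,0,0],"twist": [0,0,0],"gripper": 1},
    {"linear": [0,0,0],"twist": [0,0,0],"gripper": 1},
  ],
)

```text
t: 2.15
tool_pos: [489.9, -130.3, 58.0]
orientation: [0.001, 0.099, 0.995, 0.0]
contact_force: [-0.5, 3.2, 7.2]
width: 8.6
grasp_force: 58.9
```

```bash
python3 - <<'E'
from h import *
for i in range(2):
    s=read_state();print(s['t'],s['tool_pos'].round(1),s['contact_force'].round(1),s['torque'].round(2),s['width'],s['joints'].round(3),q2R(s['orientation']).as_matrix().round(3).tolist()); im=read_camera('side')
cv2.imwrite('pics/s2.png',cv2.resize(im[180:320,280:460,::-1],None,fx=3,fy=3))
E
```

```text
2.15 [ 489.9 -130.3   58. ] [-0.5  3.2  7.2] [0.45 0.04 0.19] 8.59107218996963 [-3.460e-01  3.470e-01  2.024e+00  1.000e-03  7.680e-01 -1.720e+00] [[-0.98, 0.197, 0.003], [0.197, 0.98, -0.0], [-0.003, 0.0, -1.0]]
2.2 [ 489.9 -130.3   58. ] [0.2 2.8 6.5] [0.36 0.11 0.17] 8.534969463563455 [-3.460e-01  3.470e-01  2.024e+00  1.000e-03  7.680e-01 -1.720e+00] [[-0.98, 0.197, 0.003], [0.197, 0.98, -0.0], [-0.003, 0.0, -1.0]]
```

View pics/s2.png

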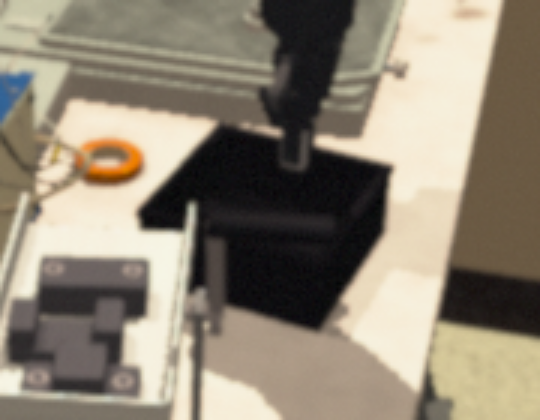

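arm_command(
  targets=[
    {"linear": [-0.001,0.006,-0.003],"twist": [0,0,-0.01],"gripper": 1},
    {"linear": [-0.003,0.02,-0.003],"twist": [0,0,-0.04],"gripper": 1},
    {"linear": [-0.006,0.038,-0.003],"twist": [0,0,-0.08],"gripper": 1},
    {"linear": [-0.009,0.056,-0.003],"twist": [0,0,-0.12],"gripper": 1},
    {"linear": [-0.012,0.071,-0.003],"twist": [0,0,-0.16],"gripper": 1},
  ],
)

```text
t: 2.75
tool_pos: [514.2, -61.5, 58.9]
orientation: [-0.0, 0.017, 1.0, 0.0]
contact_force: [-0.1, -1.7, -1.1]
width: 8.2
grasp_force: 58.8
```

```bash
cat >> h.py <<'E'
def to(x,y,z,yaw):
    s=read_state(); M=q2R(s['orientation']).as_matrix(); w=np.radians(yaw)
    T=np.array([[-np.cos(w),-np.sin(w),0],[-np.sin(w),np.cos(w),0],[0,0,-1]])
    print(s['t'],s['tool_pos'].round(1),s['contact_force'].round(1),s['width'].__round__(1),'lin',(M.T@(np.array([x,y,z])-s['tool_pos'])).round(1),'tw',R.from_matrix(M.T@T).as_rotvec().round(3),'yaw',np.degrees(np.arctan2(-M[0,1],M[1,1])).round(1))
E
python3 -c "
from h import *
to(571.3,70.4,58,11.5)"
```

```text
2.75 [514.2 -61.5  58.9] [-0.1 -1.7 -1.1] 8.2 lin [-52.5 133.8   0.9] tw [ 0.    -0.001 -0.235] yaw -2.0
```

arm_command(
  targets=[
    {"linear": [-0.006,0.016,0],"twist": [0,0,-0.04],"gripper": 1},
    {"linear": [-0.012,0.032,0],"twist": [0,0,-0.08],"gripper": 1},
    {"linear": [-0.018,0.048,0],"twist": [0,0,-0.12],"gripper": 1},
    {"linear": [-0.025,0.064,0],"twist": [0,0,-0.16],"gripper": 1},
    {"linear": [-0.03,0.078,0],"twist": [0,0,-0.2],"gripper": 1},
  ],
)

```text
t: 3.25
tool_pos: [547.3, 15.2, 58.9]
orientation: [-0.0, -0.083, 0.997, -0.0]
contact_force: [0.6, -1.5, -1.4]
width: 8.4
grasp_force: 58.7
```

```bash
python3 -c "
from h import *
to(571.3,70.4,58,11.5)
snap('side','pics/s3.png')
im=read_camera('scene');cv2.imwrite('pics/c3.png',cv2.resize(im[180:360,170:450,::-1],None,fx=2.1,fy=2.1))"
```

```text
3.25 [547.3  15.2  58.9] [ 0.6 -1.5 -1.4] 8.4 lin [-32.8  50.4   0.9] tw [-0.    -0.001 -0.035] yaw 9.5
```

View pics/c3.png

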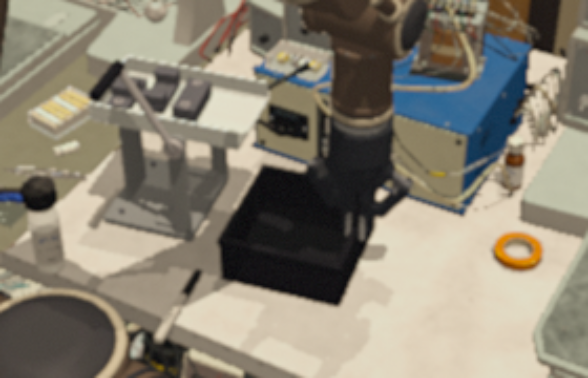

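arm_command(
  targets=[
    {"linear": [-0.01,0.008,0],"twist": [0,0,-0.01],"gripper": 1},
    {"linear": [-0.021,0.019,0],"twist": [0,0,-0.02],"gripper": 1},
    {"linear": [-0.029,0.031,0],"twist": [0,0,-0.035],"gripper": 1},
    {"linear": [-0.033,0.042,0],"twist": [0,0,-0.035],"gripper": 1},
    {"linear": [-0.033,0.047,0],"twist": [0,0,-0.035],"gripper": 1},
  ],
)

```text
t: 3.85
tool_pos: [573.1, 66.9, 59.5]
orientation: [0.001, -0.099, 0.995, 0.0]
contact_force: [0.2, -2.0, -2.2]
width: 8.5
grasp_force: 58.9
```

```bash
python3 -c "
from h import *
to(571.3,70.4,58,11.5)
snap('side','pics/s4.png')
im=read_camera('side');cv2.imwrite('pics/s4c.png',cv2.resize(im[210:400,230:450,::-1],None,fx=3,fy=3))"
```

```text
3.85 [573.1  66.9  59.5] [ 0.2 -2.  -2.2] 8.5 lin [1.1 3.8 1.5] tw [ 0.     0.001 -0.003] yaw 11.3
```

View pics/s4c.png

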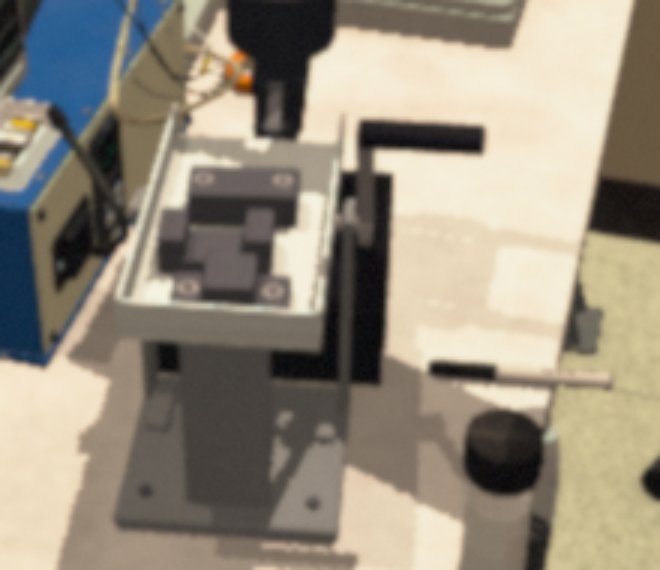

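```bash
python3 -c "
from h import *
d=cam('side')
B=lambda u,v,z:cast(d,u/3+230,v/3+210,z).round(0)[:2]
def S(p): p=p-np.array([542,235]);w=np.radians(11.5);return (p@np.array([[np.cos(w),-np.sin(w)],[np.sin(w),np.cos(w)]])).round(0)
for n,p in dict(h1=B(360,134,256),h2=B(484,138,256),t1=B(380,383,0),t2=B(160,372,0),t3=B(392,176,65)).items(): print(n,p,S(p))
"
```

```text
h1 [463. 285.] [-67.  65.]
h2 [401. 270.] [-131.   62.]
t1 [465. 193.] [-84. -26.]
t2 [607. 224.] [ 62. -24.]
t3 [492.  52.] [ -85. -169.]
```

arm_command(
  targets=[
    {"linear": [-0.003,0.002,0],"twist": [0,0,0],"gripper": 1},
    {"linear": [-0.007,0.003,0],"twist": [0,0,0],"gripper": 1},
    {"linear": [-0.007,0.003,0],"twist": [0,0,0],"gripper": 1},
    {"linear": [-0.007,0.003,0],"twist": [0,0,0],"gripper": 0.4},
    {"linear": [-0.007,0.003,0],"twist": [0,0,0],"gripper": 0.2},
  ],
)

```text
t: 4.45
tool_pos: [579.3, 69.7, 59.9]
orientation: [0.001, -0.098, 0.995, 0.0]
contact_force: [-0.2, -0.4, 1.1]
width: 33.6
grasp_force: 0.0
```

arm_command(
  targets=[
    {"linear": [0,0,0],"twist": [0,0,0],"gripper": 0.2},
    {"linear": [0,0,-0.02],"twist": [0,0,0],"gripper": 0.2},
    {"linear": [0,0,-0.05],"twist": [0,0,0],"gripper": 0.2},
    {"linear": [0,0,-0.09],"twist": [0,0,0],"gripper": 0.2},
    {"linear": [0,0,-0.13],"twist": [0,0,0],"gripper": 0.2},
  ],
)

```text
t: 4.95
tool_pos: [578.0, 69.7, 190.4]
orientation: [-0.0, -0.098, 0.995, 0.0]
contact_force: [0.0, -0.4, -0.5]
width: 34.2
grasp_force: 0.0
```

arm_command(
  targets=[
    {"linear": [0,0,-0.04],"twist": [0,0,0],"gripper": 0.2},
    {"linear": [0,0,-0.08],"twist": [0,0,0],"gripper": 0.2},
    {"linear": [0,0,-0.12],"twist": [0,0,0],"gripper": 0.2},
    {"linear": [0,0,-0.15],"twist": [0,0,0],"gripper": 0.2},
    {"linear": [0,0,-0.15],"twist": [0,0,0],"gripper": 0.2},
  ],
)

```text
t: 5.45
tool_pos: [581.6, 69.9, 346.3]
orientation: [0.006, -0.098, 0.995, -0.0]
contact_force: [-0.3, -0.6, 1.0]
width: 33.8
grasp_force: 0.0
```

```bash
python3 -c "
from h import *
to(422,272,335,11.5)
"
```

```text
5.45 [581.6  69.9 346.3] [-0.3 -0.6  1. ] 33.8 lin [117.1 229.4   9.4] tw [-0.002  0.013 -0.004] yaw 11.3
```

arm_command(
  targets=[
    {"linear": [0.02,0.04,0],"twist": [0,0.0,0],"gripper": 0.2},
    {"linear": [0.04,0.08,0],"twist": [0,0,0],"gripper": 0.2},
    {"linear": [0.06,0.12,0],"twist": [0,0,0],"gripper": 0.2},
    {"linear": [0.08,0.16,0],"twist": [0,0,0],"gripper": 0.2},
    {"linear": [0.1,0.2,0],"twist": [0,0,0],"gripper": 0.2},
  ],
)

```text
t: 5.95
tool_pos: [439.5, 247.2, 338.2]
orientation: [-0.001, -0.098, 0.995, -0.0]
contact_force: [0.1, 0.4, -0.5]
width: 34.3
grasp_force: 0.0
```

arm_command(
  targets=[
    {"linear": [0.01,0.02,0],"twist": [0,0,0],"gripper": 0.2},
    {"linear": [0.017,0.029,0],"twist": [0,0,0],"gripper": 0.2},
    {"linear": [0.017,0.029,0],"twist": [0,0,0],"gripper": 0.2},
    {"linear": [0.017,0.029,0.01],"twist": [0,0,0],"gripper": 0.2},
    {"linear": [0.017,0.029,0.01],"twist": [0,0,0],"gripper": 0.2},
  ],
)

```text
t: 6.45
tool_pos: [418.8, 270.0, 327.2]
orientation: [-0.001, -0.098, 0.995, -0.001]
contact_force: [-0.4, 0.0, 0.2]
width: 33.8
grasp_force: 0.0
```

```bash
python3 - <<'E'
from h import *
to(422,273,250,11.5)
st,im=snap('wrist','pics/w2.png')
c=cam('wrist',st)
# expected bar ends
for x in (-134,-74):
    w=np.radians(11.5);p=[542+x*np.cos(w)-60*np.sin(w),235+x*np.sin(w)+60*np.cos(w),256];print(proj(c,p))
E
```

```text
6.45 [418.8 270.  327.2] [-0.4  0.   0.2] 33.8 lin [-4.   2.4 77.2] tw [-0.002 -0.003 -0.005] yaw 11.2
[322.82237616 235.4256341 ]
[323.1293355  326.96193472]
```

View pics/w2.png

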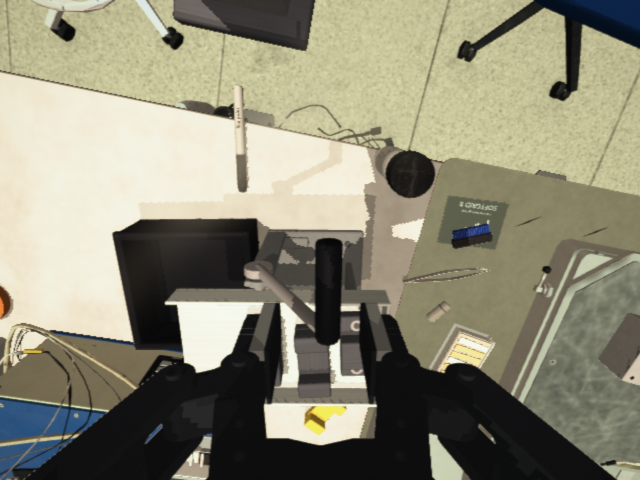

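arm_command(
  targets=[
    {"linear": [-0.008,0.0045,0],"twist": [0,0,0],"gripper": 0.2},
    {"linear": [-0.008,0.0045,0.02],"twist": [0,0,0],"gripper": 0.2},
    {"linear": [-0.008,0.0045,0.045],"twist": [0,0,0],"gripper": 0.2},
    {"linear": [-0.008,0.0045,0.07],"twist": [0,0,0],"gripper": 0.2},
    {"linear": [-0.008,0.0045,0.082],"twist": [0,0,0],"gripper": 0.2},
  ],
)

```text
t: 7.0
tool_pos: [425.6, 276.7, 245.0]
orientation: [-0.002, -0.098, 0.995, -0.001]
contact_force: [-0.1, -0.6, -0.1]
width: 34.5
grasp_force: 0.0
```

arm_command(
  targets=[
    {"linear": [0,0,0],"twist": [0,0,0],"gripper": 0.3},
    {"linear": [0,0,0],"twist": [0,0,0],"gripper": 0.4},
    {"linear": [0,0,0],"twist": [0,0,0],"gripper": 0.4},
  ],
)

```text
t: 7.3
tool_pos: [427.0, 278.0, 248.9]
orientation: [0.001, -0.098, 0.995, 0.001]
contact_force: [-0.2, 0.6, 0.1]
width: 25.6
grasp_force: 0.0
```

```bash
python3 - <<'E'
from h import *
to(422,273,250,11.5); print(read_state()['contact_force'],read_state()['grasp_force'])
E
```

```text
7.3 [427.  278.  248.9] [-0.2  0.6  0.1] 25.6 lin [ 5.9 -3.9 -1.1] tw [ 0.001  0.003 -0.004] yaw 11.3
[-0.24668653  0.57618344  0.11292744] 0.0
```

arm_command(
  targets=[
    {"linear": [0,-0.008,-0.003],"twist": [0,0,0],"gripper": 0.4},
    {"linear": [0,-0.016,-0.006],"twist": [0,0,0],"gripper": 0.4},
    {"linear": [0,-0.024,-0.009],"twist": [0,0,0],"gripper": 0.4},
    {"linear": [0,-0.032,-0.011],"twist": [0,0,0],"gripper": 0.4},
    {"linear": [0,-0.04,-0.013],"twist": [0,0,0],"gripper": 0.4},
  ],
)

```text
t: 7.8
tool_pos: [434.4, 241.6, 263.8]
orientation: [0.002, -0.098, 0.995, 0.005]
contact_force: [-2.2, 7.9, 5.9]
width: 25.8
grasp_force: 4.3
```

```bash
python3 - <<'E'
from h import *
to(422,273,250,11.5); 
im=read_camera('side');cv2.imwrite('pics/s5.png',cv2.resize(im[210:400,230:450,::-1],None,fx=3,fy=3))
E
```

```text
7.8 [434.4 241.6 263.8] [-2.2  7.9  5.9] 25.8 lin [ 6.1 33.1 14.1] tw [ 0.009  0.005 -0.005] yaw 11.2
```

View pics/s5.png

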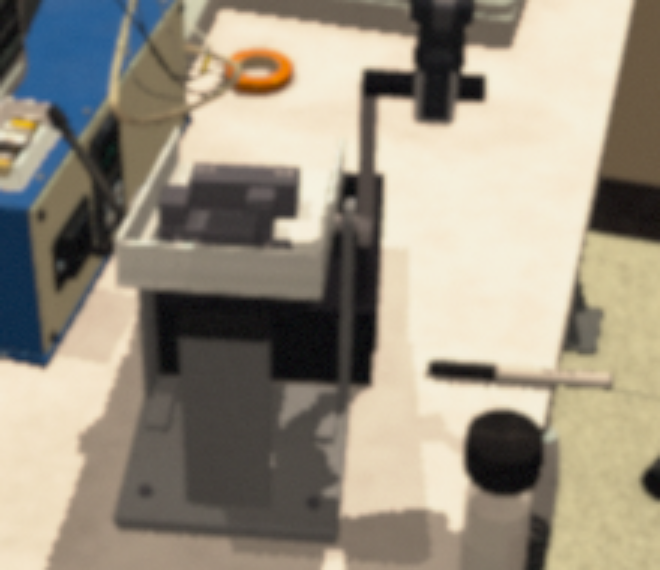

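arm_command(
  targets=[
    {"linear": [0,-0.008,-0.002],"twist": [0,0,0],"gripper": 0.4},
    {"linear": [0,-0.016,-0.003],"twist": [0,0,0],"gripper": 0.4},
    {"linear": [0,-0.025,-0.003],"twist": [0,0,0],"gripper": 0.4},
    {"linear": [0,-0.034,-0.003],"twist": [0,0,0],"gripper": 0.4},
    {"linear": [0,-0.043,-0.002],"twist": [0,0,0],"gripper": 0.4},
  ],
)

```text
t: 8.35
tool_pos: [443.5, 198.0, 265.3]
orientation: [0.003, -0.098, 0.995, 0.003]
contact_force: [-0.8, 5.5, 4.0]
width: 25.5
grasp_force: 2.8
```

arm_command(
  targets=[
    {"linear": [0,-0.008,0.001],"twist": [0,0,0],"gripper": 0.4},
    {"linear": [0,-0.016,0.003],"twist": [0,0,0],"gripper": 0.4},
    {"linear": [0,-0.024,0.006],"twist": [0,0,0],"gripper": 0.4},
    {"linear": [0,-0.032,0.009],"twist": [0,0,0],"gripper": 0.4},
    {"linear": [0,-0.038,0.011],"twist": [0,0,0],"gripper": 0.4},
  ],
)

```text
t: 8.85
tool_pos: [450.0, 158.4, 251.4]
orientation: [0.001, -0.098, 0.995, 0.0]
contact_force: [-0.3, 5.1, 1.3]
width: 25.3
grasp_force: 2.3
```

```bash
python3 - <<'E'
from h import *
to(456,159,247,11.5); snap('side','pics/s6.png')
E
```

```text
8.85 [450.  158.4 251.4] [-0.3  5.1  1.3] 25.3 lin [-6.  -0.6  4.4] tw [ 0.001  0.001 -0.004] yaw 11.3
```

arm_command(
  targets=[
    {"linear": [0,-0.003,0.002],"twist": [0,0,0],"gripper": 0.4},
    {"linear": [0,-0.006,0.004],"twist": [0,0,0],"gripper": 0.4},
    {"linear": [0,-0.009,0.005],"twist": [0,0,0],"gripper": 0.4},
    {"linear": [0,-0.011,0.006],"twist": [0,0,0],"gripper": 0.4},
    {"linear": [0,-0.011,0.006],"twist": [0,0,0],"gripper": 0.4},
  ],
)

```text
t: 9.4
tool_pos: [450.5, 153.1, 246.8]
orientation: [-0.001, -0.097, 0.995, 0.006]
contact_force: [-6.4, 16.7, 10.3]
width: 26.0
grasp_force: 8.8
```

arm_command(
  targets=[
    {"linear": [0,-0.002,0.001],"twist": [0,0,0],"gripper": 0.4},
    {"linear": [0,-0.002,0.001],"twist": [0,0,0],"gripper": 0.4},
    {"linear": [0,-0.002,0.001],"twist": [0,0,0],"gripper": 0.4},
    {"linear": [0,-0.002,0.001],"twist": [0,0,0],"gripper": 0.4},
    {"linear": [0,-0.002,0.001],"twist": [0,0,0],"gripper": 0.4},
  ],
)

```text
t: 9.9
tool_pos: [450.5, 153.0, 246.7]
orientation: [-0.001, -0.098, 0.995, 0.008]
contact_force: [-8.6, 20.7, 13.2]
width: 25.9
grasp_force: 11.0
```

```bash
python3 - <<'E'
from h import *
to(456,159,247,11.5); st,im=snap('side','pics/s7.png')
# dark pixels on tray underside region and in tote: compare with earlier
snap('scene','pics/c7.png')
st,im=snap('wrist','pics/w7.png')
c=cam('wrist',st)
w=np.radians(11.5)
for x,y,z in ((-54,-42,90),(54,-42,90),(54,57,252),(-54,57,252),(0,-95,4)):
    print(proj(c,[542+x*np.cos(w)-y*np.sin(w),235+x*np.sin(w)+y*np.cos(w),z]).round(), proj(cam('side'),[542+x*np.cos(w)-y*np.sin(w),235+x*np.sin(w)+y*np.cos(w),z]).round(),proj(cam('scene'),[542+x*np.cos(w)-y*np.sin(w),235+x*np.sin(w)+y*np.cos(w),z]).round())
E
```

```text
9.9 [450.5 153.  246.7] [-8.6 20.7 13.2] 25.9 lin [-6.5  4.8 -0.2] tw [ 0.016  0.    -0.005] yaw 11.2
[342. 285.] [343. 296.] [272. 270.]
[340. 389.] [287. 293.] [287. 245.]
[543. 594.] [274. 250.] [248. 188.]
[590. 439.] [342. 254.] [230. 211.]
[288. 297.] [318. 311.] [300. 286.]
```

```bash
python3 - <<'E'
from h import *
im=cv2.cvtColor(cv2.imread('pics/c7.png'),cv2.COLOR_BGR2GRAY)
H,_=cv2.findHomography(np.float32([[272,270],[287,245],[248,188],[230,211]]),np.float32([[0,0],[22,0],[22,38],[0,38]]))
t=cv2.warpPerspective(im,H,(23,39));print('tray lip first');[print(' '.join(f'{v//10:2d}' for v in r)) for r in t[::2]]
print('scene tote region')
[print(r,' '.join(f'{v//4:2d}' for v in im[r,260:350:3])) for r in range(240,310,4)]
E
```

```text
tray lip first
 2  5  9 11 11 11 10  8  7  7  7  8  8  7  7  7  8  8  7  7 14 20 20
10 11 11 11 11 11 13 17 18 18 18 18 18 18 18 18 18 18 18 18 17 16 15
10 11 11 11 11 11 12 17 18 18 17 17 18 18 18 18 18 18 18 18 17 16 15
10 11 11 11 11 11 11 12 12 12 12 12 12 14 16 17 18 18 18 18 17 16 15
12 11 11 11 11 11 11 12 13 13 12 12 12 12 12 12 12 11 10  6  4  3  3
12 11 11 11 11 11 11 12 13 13 12 12 12 12 12 12 11 10  9 10  9  7  4
11 11 11 11 11 11 11 12 12 12 13 12 13 13 13 13 13 13 14 13 11 10  8
 8  8 10 11 11 11 11 12 12 11  8  5  4  5  5  5  5  8  8  6  3  2  2
 8  8  8  8  8  8  8  8  6  2  1  2  2  3  2  2  2  1  1  1  1  1  1
15 12 11 11 11 11 11 12  9  5  6  7  5  3  2  1  1  6 13 16 16 16 16
18 13 10 11 11 11 11 12 11  9  6  5  7  8  7  4  2  3  8 15 17 17 17
19 13 11 11 11 11 11 12 12 13 12 10  7  3  2  2  2  2  2  2  4  8 10
20 15 11 11 11 11 11 12 12 12 13 11  6  2  2  2  2  2  2  2  2  2  2
13 13 11 11 11 11 11 12 12 10  6  2  2  2  3  3  2  2  2  2  2  2  2
13 13 11 11 11 11 11 11 11  6  3  2  2  3  3  2  5 12 15 11  4  2  2
12 12 11 11 11 11 11 11 11  8  3  2  3  2  2  2  3
[... 1304 characters left out ...]
 23  8 21 20 24 11  6  4 21 52 52 51 52 53
284 21 13  5  5  6  8  8 10 20 28 30 21 14 15 16 19 11 14 21 23 19  8  4  4 47 52 52 52 52 52
288 17 15  4  5  4  4  4  3  4  5  6  7  8 10 10 13  8 18 17 14  9  5  3 31 52 52 52 53 52 53
292 21 21  4  4  4  4  4  4  4  4  4  4  4  5  4  4  5  6  8  8  7  3  6 52 53 53 53 53 53 54
296 42 28  3  3  4  4  5  4  5  4  5  4  4  4  4  4  4  4  5  4  4  3 43 54 54 54 54 53 54 54
300 49 49 26 18  5  3  3  4  4  5  4  5  4  4  5  4  5  4  4  5  5 14 54 54 54 54 54 54 54 54
304 50 49 48 49 49 49 47 44 29 22  8  4  4  4  5  5  5  4  3  4  2 47 54 54 53 53 54 54 54 54
308 54 42 50 53 52 50 50 49 49 49 50 50 49 46 39 25  8  3  3  3 26 55 54 54 53 54 54 54 54 54
```

arm_command(
  targets=[
    {"linear": [0,0.009,0],"twist": [0,0,0],"gripper": 0.4},
    {"linear": [0,0.018,-0.001],"twist": [0,0,0],"gripper": 0.4},
    {"linear": [0,0.027,-0.006],"twist": [0,0,0],"gripper": 0.4},
    {"linear": [0,0.036,-0.01],"twist": [0,0,0],"gripper": 0.4},
    {"linear": [0,0.045,-0.013],"twist": [0,0,0],"gripper": 0.4},
  ],
)

```text
t: 10.55
tool_pos: [443.0, 188.3, 257.2]
orientation: [-0.001, -0.098, 0.995, -0.003]
contact_force: [0.1, -5.8, 3.9]
width: 25.6
grasp_force: 2.9
```

arm_command(
  targets=[
    {"linear": [0,0.009,-0.003],"twist": [0,0,0],"gripper": 0.4},
    {"linear": [0,0.018,-0.005],"twist": [0,0,0],"gripper": 0.4},
    {"linear": [0,0.027,-0.006],"twist": [0,0,0],"gripper": 0.4},
    {"linear": [0,0.036,-0.006],"twist": [0,0,0],"gripper": 0.4},
    {"linear": [0,0.045,-0.005],"twist": [0,0,0],"gripper": 0.4},
  ],
)

```text
t: 11.05
tool_pos: [434.6, 234.6, 262.4]
orientation: [0.0, -0.098, 0.995, -0.0]
contact_force: [0.9, -3.0, 2.0]
width: 25.6
grasp_force: 2.0
```

```bash
python3 - <<'E'
from h import *
to(427,278,248,11.5)
E
```

```text
11.05 [434.6 234.6 262.4] [ 0.9 -3.   2. ] 25.6 lin [-1.  44.1 14.4] tw [-0.001  0.001 -0.004] yaw 11.3
```

arm_command(
  targets=[
    {"linear": [0,0.009,0.002],"twist": [0,0,0],"gripper": 0.4},
    {"linear": [0,0.018,0.004],"twist": [0,0,0],"gripper": 0.4},
    {"linear": [0,0.027,0.007],"twist": [0,0,0],"gripper": 0.4},
    {"linear": [0,0.035,0.01],"twist": [0,0,0],"gripper": 0.4},
    {"linear": [0,0.042,0.013],"twist": [0,0,0],"gripper": 0.4},
  ],
)

```text
t: 11.55
tool_pos: [425.9, 276.3, 248.8]
orientation: [-0.0, -0.099, 0.995, 0.0]
contact_force: [1.8, -3.0, 2.3]
width: 25.6
grasp_force: 1.6
```

arm_command(
  targets=[
    {"linear": [0,0.004,0.001],"twist": [0,0,0],"gripper": 0.4},
    {"linear": [0,0.007,0.002],"twist": [0,0,0],"gripper": 0.4},
    {"linear": [0,0.01,0.003],"twist": [0,0,0],"gripper": 0.4},
    {"linear": [0,0.012,0.003],"twist": [0,0,0],"gripper": 0.4},
    {"linear": [0,0.012,0.003],"twist": [0,0,0],"gripper": 0.4},
  ],
)

```text
t: 12.05
tool_pos: [425.0, 281.4, 246.3]
orientation: [0.0, -0.099, 0.995, -0.007]
contact_force: [3.6, -18.7, 6.5]
width: 25.8
grasp_force: 9.6
```

arm_command(
  targets=[
    {"linear": [0,-0.005,0],"twist": [0,0,0],"gripper": 0.4},
    {"linear": [0,-0.011,0],"twist": [0,0,0],"gripper": 0.2},
    {"linear": [0,-0.011,0],"twist": [0,0,0],"gripper": 0.2},
    {"linear": [0,-0.011,-0.01],"twist": [0,0,0],"gripper": 0.2},
    {"linear": [0,-0.011,-0.03],"twist": [0,0,0],"gripper": 0.2},
  ],
)

```text
t: 12.55
tool_pos: [424.4, 276.6, 275.1]
orientation: [-0.002, -0.098, 0.995, -0.0]
contact_force: [0.5, -0.6, 0.4]
width: 34.6
grasp_force: 0.0
```

arm_command(
  targets=[
    {"linear": [0,0,-0.02],"twist": [0,0,0],"gripper": 0.2},
    {"linear": [0,0,-0.05],"twist": [0,0,0],"gripper": 0.2},
    {"linear": [0,0,-0.09],"twist": [0,0,0],"gripper": 0.2},
    {"linear": [0,0,-0.12],"twist": [0,0,0],"gripper": 0.2},
    {"linear": [0,0,-0.12],"twist": [0,0,0],"gripper": 0.2},
  ],
)

```text
t: 13.05
tool_pos: [428.0, 278.5, 403.0]
orientation: [0.005, -0.099, 0.995, 0.003]
contact_force: [0.3, 0.1, 0.4]
width: 33.9
grasp_force: 0.0
```

```bash
python3 - <<'E'
from h import *
to(427,278,248,11.5)
st,im=snap('side','pics/s9.png'); snap('scene','pics/c9.png')
g=lambda f:cv2.cvtColor(cv2.imread(f),cv2.COLOR_BGR2GRAY)
a,b=g('pics/side0.png').astype(int),g('pics/s9.png').astype(int)
t=(slice(245,318),slice(268,348))
D=abs(a-b)
print('side tray region before/after dark px (<90) in interior',(a[262:308,280:335]<90).sum(),(b[262:308,280:335]<90).sum())
# tray walls unchanged -> level: compare tail wall and handle
print('tail wall diff',D[312:322,272:334].mean(),'bottle/marker',D[335:385,370:435].mean(),'tape',D[222:245,300:330].mean(),'handle px', [(np.where(b[255:256,340:400]<60)[1]+340).tolist()])
s=g('pics/c9.png');[print(r,' '.join(f'{v//4:2d}' for v in s[r,260:350:3])) for r in range(250,304,3)]
# orange tape
for f in ('side0','s9'):
    h=cv2.cvtColor(cv2.imread(f'pics/{f}.png'),cv2.COLOR_BGR2HSV);m=cv2.inRange(h[200:260,290:340],(5,180,150),(20,255,255));print(f,np.argwhere(m).mean(0))
E
```

```text
13.05 [428.  278.5 403. ] [0.3 0.1 0.4] 33.9 lin [  2.8  -1.  155. ] tw [ 0.004  0.011 -0.003] yaw 11.3
side tray region before/after dark px (<90) in interior 661 0
tail wall diff 12.435483870967742 bottle/marker 25.959692307692308 tape 9.414492753623188 handle px [[350, 351, 352, 353, 354, 355, 356, 357, 358, 359, 360, 361, 362, 363, 364, 365, 366, 367, 368, 369, 370, 371, 372, 373, 374, 375, 376, 377, 378, 379, 380, 381, 382, 383, 384, 385, 386, 387, 388, 389]]
250 51 52 52 46 19 23 36 32 23  2  4 10 12 20 25 31 31 32 32 32 26 17 28 17 28  6 28 32 32 42
253 51 51 51 46 16 17 28  4  3  3  3  3  4  4  5  6  9 12 21 24 22  9 18 21 28  5 29 32 31 31
256 36 36 35 34 16 17  7  2  4  4  3  5  3  4  4  4  3  4  3  5  6  8  9 14 11 16 30 32 32 32
259 28 30 33 35 17 12  3  2  4  3  4  5  4  5  5  4  3  3  3  4  4  4  4  4  7 14 31 31 31 32
262 21 22 24 21 19  4  5  4  4  4  4  4  5  4  4  4  4  4  5  4  4  4  3  4  8 23 32 32 32 32
265 24 25 22 20 10  4  3  3  3  5  4  5  4  4  4  3  4  4  4  4  4  4  4  6  7 32 31 20 27 32
268 24 24 20 18  3  3  3  3  4  6  7  7  7 13 25 23 24  9  5  4  4 
[... 421 characters left out ...]
  8  7  9 23 32 29 21 18 20 22 24 13 11 21 22 22  8  4  2 42 52 52 52 53 52
286 23 29  4  3  3  4  5  7  7  9 13 12 11 13 14 15  9 18 20 19 14  8  4 15 52 52 52 52 51 53
289 22 22  4  4  4  4  4  4  4  4  4  6  7  7  9 10  9 15 14 13  8  6  4 40 52 52 52 52 53 52
292 25 21  3  4  4  5  4  4  4  4  5  5  3  4  4  4  5  6  8  8  8  4  6 52 53 53 53 53 53 54
295 38 27  4  4  5  4  4  5  4  4  5  5  5  3  4  4  4  4  4  4  3  3 34 54 53 53 54 53 53 54
298 49 41  2  4  4  5  4  5  4  4  4  5  4  4  4  4  5  5  6  5  4  3 50 54 54 54 54 54 53 53
301 50 49 43 37 24  9  4  4  5  3  5  4  3  4  4  4  4  4  4  5  4 25 54 54 54 53 54 54 54 54
side0 [32.98947368 28.13684211]
s9 [32.60674157 28.29213483]
```

```bash
python3 - <<'E'
from h import *
g=lambda f:cv2.cvtColor(cv2.imread(f),cv2.COLOR_BGR2GRAY)
for ref,now,name,(r0,r1,c0,c1) in (('side0','s9','bottlecap',(340,378,380,415)),('side0','s9','marker',(326,342,368,425)),('side0','s9','tailwall',(305,325,266,340)),('s4','s9','handle',(245,262,345,395)),('s4','s9','totecorner',(310,342,345,362)),('scene0','c9','marker',(305,345,240,270)),('scene0','c9','bottle',(258,310,178,205))):
    a,b=g(f'pics/{ref}.png'),g(f'pics/{now}.png')
    m=cv2.matchTemplate(b[r0-12:r1+12,c0-12:c1+12],a[r0:r1,c0:c1],cv2.TM_CCOEFF_NORMED);_,v,_,l=cv2.minMaxLoc(m);print(name,round(v,2),l[0]-12,l[1]-12)
E
```

```text
bottlecap 0.93 0 0
marker 0.88 0 0
tailwall 0.33 -3 11
handle 1.0 0 0
totecorner 0.9 -2 0
marker 0.77 0 0
bottle 0.94 0 0
```

```bash
python3 -c "
from workcell import *
print(job_done())"
```

```text
the job is handed in; nothing more can be done
None
```

The job is handed in after about 13 s of robot time: tote under the lip, all three blocks in it, the emptied tray back against its level stop, and the tape roll, marker and bottle unmoved in before/after camera checks; the block and tray checks were by pixel values because I had used all ten picture views.

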